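# Key the wheel collar onto the sharpener's spindle and hold it home

## Task

Slide the clear guard window of the wheel sharpener fully open, then take the knurled collar standing on the spindle, turn it until its hidden keyways drop over the drive pins, and push it fully home against its spring. Finish while still holding it pushed home (do not let go), with the guard left open and the other things on the bench left where they are.

Things in the scene. Friction and masses are not known exactly. Their poses are not given: they have to be found in the camera images.
- machine: Green wheel sharpener, fixed, 440 mm along its y; origin on the table under its middle; y points the way the guard opens, x away from the robot. The spindle stands in a chamber of clear panels, 228 (x) by 200 mm (y), under the guard; the axis is 100 mm from the end panel and the motor housing (top 170 mm high, on the +y side). Rails 12 mm wide at x +-116 mm, tops 192 mm high.
- seat (a point): Centre of the steel shoulder on the spindle axis, against which the collar bottoms when fully home; 110 mm above the table, at x 0, y -100 mm of the sharpener; axes as the sharpener's. A red-brown grinding wheel 144 mm across surrounds the spindle, its top 4 mm below the seat.
- pins (a point): Point on the spindle axis level with the tops of the drive pins, 16 mm above the seat; axes as the sharpener's, NOT the pins'. Three radial pins, 6 mm thick, 120 degrees apart, stick out of a spindle nose 20 mm in diameter and 25 mm tall; the collar hides them, and the angle at which they stand is unknown and differs each time.
- collar: Knurled steel collar, a round cap with a red dot on top, 48 mm across, 40 mm tall, 120 to 260 g; origin on its axis at its underside, z up. At the start it stands loosely on the three pins, underside 16 mm above the seat. Can be gripped across its 48 mm anywhere round; TCP 32 mm above the underside is a good height.
- keyways (a point): Point on the collar's axis at its underside. Three hidden keyways, 9.6 mm wide, 120 degrees apart, open there in the 22 mm bore, one along the collar's own +x; any fits any pin. Turned either way (at most 120 degrees) under a light push of some 5 to 10 N the collar drops over the pins, within about 0.1 rad of the true angle.
- spring (a point): Top of the brass spring ring round the spindle when free, 8 mm above the seat. The dropped collar meets it here (3 N) and must be pushed down 8 mm more to the seat (7 N); let go, it rises again to here.
- guard (a joint): Guard window travel, m: 0 shut, over the spindle; 0.19 fully open, at its stop over the motor housing. It moves along the sharpener's +y, needs about 2 N and stays where it is left. Clear window, 216 (x) by 200 mm (y), 5 mm thick, aluminium strip at each end, top 191 mm above the table.
- guard_handle (a point): Black upright grip in the middle of the guard window: 70 mm along the sharpener's x, 16 mm along y (the sliding direction), 34 mm tall above the window; this point is 20 mm above the window, 211 mm above the table, in the grip's middle. Axes as the sharpener's. Pinch it across its 16 mm from above.
- dressing_stone: Bystander, leave in place: pale dressing stone, 35 x 100 x 22 mm, lying on the sharpener's low front step (the side away from the robot); origin under its centre.
- red_stone: Bystander, leave in place: red-brown whetstone, 205 x 70 x 30 mm; origin under its centre.
- cork_block: Bystander, leave in place: cork block, 160 x 90 x 75 mm; origin under its centre.
- flask: Bystander, leave in place: black drinking flask, 68 mm across, 190 mm tall; origin under its centre.
- spare_wheel: Bystander, leave in place: spare grey grinding ring lying flat, 120 mm across, 22 mm thick; origin under its centre.
- brush: Bystander, leave in place: hand brush lying flat.
- oil_jar: Bystander, leave in place: amber jar with black cap, 60 mm across, 80 mm tall; origin under its centre.

How it is judged:
On the way, in this order (a step that is already met when the one before it is completed fails the run):
1. the guard window is open (value of joint guard above 0.17 m), for 0.2 s.
2. the collar has dropped over the pins (z of collar in the frame of seat below 0.01 m and horizontal distance between collar and seat below 0.004 m and angle between collar's own z axis and vertical below 0.08 rad), for 0.2 s.
At the end, for the whole second after the job is handed in: The guard is open (more than 170 of its 190 mm), the collar is keyed over the pins and held down by the fingers, pressed against its spring to within 2.5 mm of the seat, within 4 mm of the spindle axis and upright within 0.08 rad; the fingers are on it with more than 3 N (value of joint guard above 0.17 m and z of collar in the frame of seat below 0.0025 m and contact force between the fingers and collar above 3 N and horizontal distance between collar and seat below 0.004 m and angle between collar's own z axis and vertical below 0.08 rad); the arm keeps its last pose, push and grip.
It fails at once if a bystander was moved more than 30 mm (distance of any of dressing_stone, red_stone, cork_block, flask, spare_wheel, brush, oil_jar from where it was at the start of the episode above 0.03 m).
It also fails if it takes over 53 s, if anything falls off the work surface, if the arm or the gripper's body presses on something with over 40 N, if the wrist force passes 120 N, or if a joint passes its speed limit or range.

## Robot

A 6-joint arm with a two-finger parallel gripper is mounted at the origin on the work surface. World frame = base frame: x ahead of the robot, y to its left, z up, the work surface at z = 0. Lengths are in m, angles in rad, forces in N, time in s.
With the tool pointing down it reaches from about 0.35 to 0.775 m from the base axis. Payload 5.5 kg.
Tool frame: the origin (TCP) lies between the finger pads, 19 mm behind the fingertips; this is the grasp point; z points along the fingers, y is the line along which they close (so a half turn about z gives the same grasp; the last joint's range is limited). The gripper opens to 85 mm and grips with 20 to 120 N. Pads are 22 mm wide; open, the fingers measure 114 mm over their backs; the gripper's body (76 mm by 85 mm) begins 54 mm behind the grasp point. The pads swing forward as they close: fully open they stand 13 mm farther back than shut.
Start: joints at [1.188, 0.313, 0.046, 1.304, 0, 1.431], TCP at [0.138, 0.558, 0.25] pointing down, gripper open.
Joint ranges: [-2.76, 2.76], [-0.86, 1.69], [-1.03, 1.26], [-2.2, 2.34], [-1.47, 1.5], [-3.14, 3.14]. Speed limits (rad/s): [2.57, 2.57, 3.14, 3.14, 3.14, 3.14].

## Interface

Orientations are given as a unit quaternion [w, x, y, z].
In Python, from workcell import env gives the robot as it stands.
- The arm moves only by the shell command python3 -m jog 'ROWS' [FORCE]. ROWS is JSON, a list of rows, each a list of 5 numbers: the gripper's target within -1 to 1 (shut at 1, half-way at 0, fully open at -1), then the shift along the tool's x, y, z in m, then the turn about the tool's z in degrees. In form: [[fingers, tx, ty, tz, turn], ...]. A call has 1 to 5 rows; each row shifts and turns the commanded pose from where the row before left it, along the tool's axes as they then stand; what a row does not reach is not made up. A row lasts 1/12 s, in which the tool goes at most 41.7 mm and 7.16 degrees, less where a joint would pass 70% of its speed; a pose out of reach is approached as far as the arm can. A call is refused whole if a number of a shift passes 0.0417 or a number of a turn 7.16, either way. A call with a gripper value outside its range is refused whole. The fingers move at their own pace and stop on an object; FORCE is the grip in N (left out, the last holds). Time passes only in rows, so rows that do not move let the fingers close. It gives the time, the measured TCP pose, the force, the opening and the grip force at its end, in the units of the state.
- env.get_state(): the state, without advancing time (a new reading comes with each control period).
- env.read_camera(name): name is "scene" or "top" or "wrist"; returns a dict with "img" (420x560x3 uint8, red, green, blue), "fov_y" (degrees; the focal length in pixels is half the picture's height over the tangent of half this angle, whatever the lens; pixels are square), "cx", "cy" (the principal point, pixels), "D" ([k1, k2, p1, p2, k3] as OpenCV has them; the pictures are not rectified), "T" (4x4, takes a point from camera to world coordinates). Camera axes: x right, y up, looking along -z (the intrinsics and any distortion apply to the point x, -y, -z); pixel columns grow to the right and rows downward; lengths in m; the calibration is good to about 2 mm. A picture is of the moment at which its call begins. There is no depth.
- env.hand_in(): hands the job in; it is judged then, once.
The state is a dict: "clock": time; "joint_pos": joint angles; "qvel": joint speeds; "tau": joint torques, N m; "tcp_pos": TCP position; "orientation": TCP orientation; "wrist_force": force on the tool from outside, world axes, zero at the start; "ft_torque": the same for the moment, N m; "finger_gap": finger opening in m; "grip_force": force on a finger pad.
Only numpy, scipy, OpenCV 4.12 (cv2) and the standard library are available. Lean on these libraries where they do the work, as an engineer would, in place of code of your own. Each camera call takes 0.05 s, during which the arm holds its last target. There are 200 camera calls.

## Working session

There is one attempt and no reset: what is moved stays moved. The work goes in short steps, Python scripts to look and compute and a shell command to move; the robot and the scene stay as the last step left them, time stands still between calls to the robot, and variables do not carry over. Pictures are saved under pics/ and viewed, at most 10 in all, crops included, and the job is handed in when it is done.

```bash
mkdir -p pics; ls; python3 - <<'E'
from workcell import env
import cv2
print(env.get_state())
for n in ("scene","top"):
    c=env.read_camera(n); cv2.imwrite(f"pics/{n}0.png",c["img"][...,::-1]); print(n,c["fov_y"],c["cx"],c["cy"],c["D"],c["T"])
E
```

```text
pics
{'clock': 0.0, 'joint_pos': array([1.18841970e+00, 3.14019337e-01, 4.49809094e-02, 1.30364356e+00,
       1.15848580e-05, 1.43121824e+00]), 'qvel': array([-0.00019786,  0.00158191, -0.00143626,  0.00070696,  0.00023628,
        0.0001868 ]), 'tau': array([ 4.44902826e-04, -4.80622709e+01,  2.98536408e+01,  1.91394106e-02,
       -9.48730826e-05, -5.00387486e-06]), 'tcp_pos': array([0.13804938, 0.55767355, 0.24909889]), 'orientation': array([-2.48870598e-04,  1.21101246e-01,  9.92639713e-01, -9.09412029e-04]), 'wrist_force': array([0.17310786, 0.58695359, 0.61389549]), 'ft_torque': array([-0.01482365,  0.03545727, -0.03461163]), 'grip_force': 0.0, 'finger_gap': 0.08519825707143498}
scene 46.338049243873186 279.10859993368786 212.03452664343098 [-0.08004173  0.          0.          0.          0.        ] [[ 0.74168931 -0.45986233  0.48828639  1.40272912]
 [ 0.67044658  0.48661593 -0.56009492 -0.98577681]
 [ 0.01995862  0.74278635  0.66923097  1.31351902]
 [ 0.          0.          0.          1.        ]]
top 56.13366053829481 273.07153907704316 208.4430717146296 [-0.04526137  0.          0.          0.          0.        ] [[ 0.01905124  0.99861385 -0.04906561  0.45323779]
 [-0.99980911  0.01881527 -0.0052667   0.00442628]
 [-0.00433621  0.04915658  0.99878167  1.25093406]
 [ 0.          0.          0.          1.        ]]
```

View pics/top0.png

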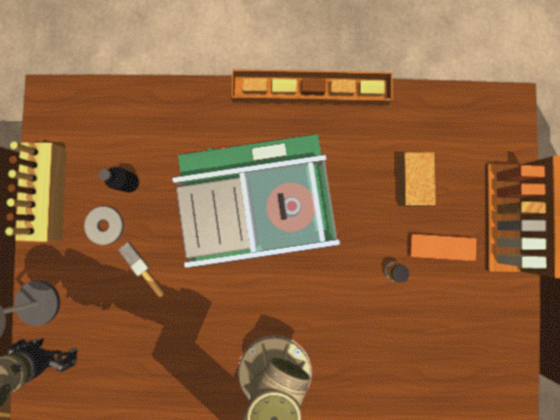

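View pics/scene0.png

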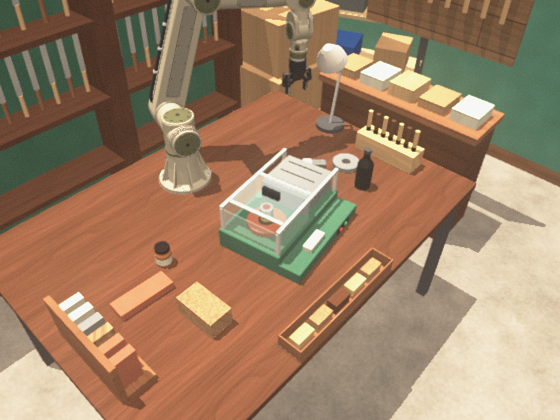

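The top view shows the sharpener at the image centre. The far rail runs (174,180)–(326,158), the near rail (185,265)–(338,242). The black handle is near (282,206) and the collar near (292,207). The scene view confirms the guard is shut and opens to the left of the top picture, towards +y.

```bash
cat > h.py <<'E'
from workcell import env
import cv2, numpy as np
def K(c):
    f=210/np.tan(np.radians(c["fov_y"])/2); return np.array([[f,0,c["cx"]],[0,f,c["cy"]],[0,0,1]])
def ray(c,uv):
    p=cv2.undistortPoints(np.array(uv,float).reshape(-1,1,2),K(c),np.array(c["D"])).reshape(-1,2)
    d=np.c_[p[:,0],-p[:,1],-np.ones(len(p))]@c["T"][:3,:3].T
    return c["T"][:3,3],d
def at(c,uv,z):
    o,d=ray(c,uv); return o+d*((z-o[2])/d[:,2])[:,None]
def proj(c,P):
    q=(np.atleast_2d(P)-c["T"][:3,3])@c["T"][:3,:3]
    return cv2.projectPoints(q*[1,-1,-1],np.zeros(3),np.zeros(3),K(c),np.array(c["D"]))[0].reshape(-1,2)
E
python3 - <<'E'
from h import *
c=env.read_camera("top")
r=at(c,[(174,180),(326,158),(338,242),(185,265)],.192); print(r.round(4)); 
print([np.linalg.norm(r[i]-r[(i+1)%4]).round(3) for i in range(4)])
print("handle",at(c,[(282,206)],.225),"collar",at(c,[(292,206.5)],.166))
x0,y0,x1,y1=165,125,345,275
cv2.imwrite("pics/topz.png",cv2.resize(c["img"][y0:y1,x0:x1,::-1],None,fx=4,fy=4,interpolation=cv2.INTER_CUBIC))
E
```

```text
[[ 0.5774  0.2802  0.192 ]
 [ 0.6449 -0.1309  0.192 ]
 [ 0.4184 -0.1659  0.192 ]
 [ 0.3488  0.2435  0.192 ]]
[np.float64(0.417), np.float64(0.229), np.float64(0.415), np.float64(0.232)]
handle [[ 0.51045587 -0.01333013  0.225     ]] collar [[ 0.51288473 -0.04195549  0.166     ]]
```

View pics/topz.png

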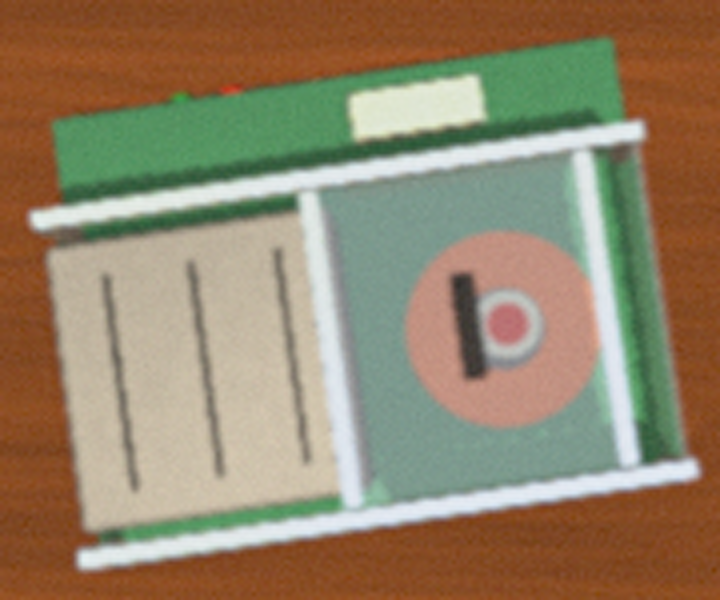

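The handle is at about (0.510, −0.013), the collar at about (0.513, −0.042), and the machine yaw is about 9.5°. The rail spacing comes out at 230 mm against a nominal 232. First I raise the tool and turn it −23.4°, so that it closes along the machine's y.

```bash
cat >> h.py <<'E'
from scipy.spatial.transform import Rotation as R
def tgt(p,yaw=None):
    "tool-frame shift to world p; yaw=wanted world angle (deg) of tool y (mod 180)"
    s=env.get_state(); M=R.from_quat(np.roll(s["orientation"],-1)).as_matrix()
    print("tcp",s["tcp_pos"].round(4),"q",s["joint_pos"].round(3),"t",round(s["clock"],2),"gap",s["finger_gap"].round(4),"F",s["wrist_force"].round(1))
    a=np.degrees(np.arctan2(M[1,1],M[0,1])); d=M.T@(np.array(p)-s["tcp_pos"])
    print("tool y yaw",a.round(2),"tilt",M[2,2].round(4),"shift mm",(d*1000).round(1),"turn",None if yaw is None else -(((yaw-a)+90)%180-90))
E
python3 -m jog '[[-1,0,0,-0.0125,-5.85],[-1,0,0,-0.0125,-5.85],[-1,0,0,-0.0125,-5.85],[-1,0,0,-0.0125,-5.85],[-0.3,0,0,0,0]]' 30
python3 -c "
from h import *
tgt([.510,-.013,.29],99.5)"
```

```text
clock: 0.57
tcp_pos: [0.1386, 0.559, 0.3023]
orientation: [0.001, -0.084, 0.996, 0.002]
wrist_force: [-0.4, 0.6, 0.1]
finger_gap: 0.0754
grip_force: 0.0Traceback (most recent call last):
  File "<string>", line 3, in <module>
    tgt([.510,-.013,.29],99.5)
    ~~~^^^^^^^^^^^^^^^^^^^^^^^
  File "h.py", line 18, in tgt
    print("tcp",s["tcp_pos"].round(4),"q",s["joint_pos"].round(3),"t",round(s["clock"],2),"gap",s["finger_gap"].round(4),"F",s["wrist_force"].round(1))
                                                                                                ^^^^^^^^^^^^^^^^^^^^^
AttributeError: 'float' object has no attribute 'round'
```

```bash
sed -i 's/s\["finger_gap"\].round(4)/round(s["finger_gap"],4)/' h.py
python3 -c "
from h import *
tgt([.510,-.013,.29],99.5)"
```

```text
tcp [0.1386 0.559  0.3023] q [1.188 0.305 0.161 1.424 0.    1.02 ] t 0.57 gap 0.0754 F [-0.4  0.6  0.1]
tool y yaw 99.63 tilt -1.0 shift mm [-270.5 -626.1   10.9] turn 0.13132252587466553
```

```bash
for i in 1 ; do
python3 -m jog '[[-0.3,-0.0159,-0.0368,0,0],[-0.3,-0.0159,-0.0368,0,0],[-0.3,-0.0159,-0.0368,0,0],[-0.3,-0.0159,-0.0368,0,0],[-0.3,-0.0159,-0.0368,0,0]]'
python3 -m jog '[[-0.3,-0.0159,-0.0368,0,0],[-0.3,-0.0159,-0.0368,0,0],[-0.3,-0.0159,-0.0368,0,0],[-0.3,-0.0159,-0.0368,0,0],[-0.3,-0.0159,-0.0368,0,0]]'
python3 -m jog '[[-0.3,-0.0159,-0.0368,0,0],[-0.3,-0.0159,-0.0368,0,0],[-0.3,-0.0159,-0.0368,0,0],[-0.3,-0.0159,-0.0368,0,0],[-0.3,-0.0159,-0.0368,0,0]]'
python3 -m jog '[[-0.3,-0.0159,-0.0368,0,0],[-0.3,-0.0159,-0.0368,0,0],[-0.3,0,0,0,0]]'; done
python3 -c "
from h import *
tgt([.510,-.013,.215],99.5)
c=env.read_camera('wrist'); cv2.imwrite('pics/w1.png',c['img'][...,::-1])"
```

```text
clock: 0.98
tcp_pos: [0.2472, 0.388, 0.299]
orientation: [-0.0, -0.082, 0.997, -0.0]
wrist_force: [0.8, -1.0, 0.5]
finger_gap: 0.0555
grip_force: 0.0
clock: 1.4
tcp_pos: [0.356, 0.2195, 0.2993]
orientation: [-0.0, -0.081, 0.997, 0.0]
wrist_force: [0.7, 1.1, -0.2]
finger_gap: 0.0555
grip_force: 0.0
clock: 1.82
tcp_pos: [0.4649, 0.0511, 0.2992]
orientation: [-0.0, -0.081, 0.997, 0.0]
wrist_force: [-0.1, 1.1, -0.3]
finger_gap: 0.0557
grip_force: 0.0
clock: 2.07
tcp_pos: [0.5112, -0.0199, 0.298]
orientation: [0.0, -0.078, 0.997, -0.001]
wrist_force: [-0.3, 0.2, 0.9]
finger_gap: 0.0556
grip_force: 0.0
tcp [ 0.5112 -0.0199  0.298 ] q [-0.195  0.179 -0.012  1.378 -0.002 -0.351] t 2.07 gap 0.0556 F [-0.3  0.2  0.9]
tool y yaw 98.96 tilt -1.0 shift mm [ 0.2  7.1 83. ] turn -0.544337509064178
```

View pics/w1.png

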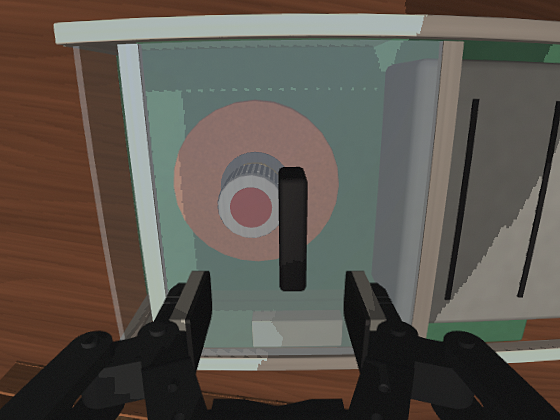

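The wrist view shows the handle top centred near (293,230), the red dot on the collar at (251,207), and the open fingers straddling the handle.

```bash
python3 -c "
from h import *
c=env.read_camera('wrist')
print(c['T'][:3,3],at(c,[(292,168),(293,230),(293,290)],.225),at(c,[(251,207)],.166))
tgt([.510,-.013,.215],99.3)
g=env.read_camera('top')
print(proj(g,at(c,[(293,230)],.225)),proj(g,at(c,[(251,207)],.166)))
"
```

```text
[ 0.43058919 -0.03182002  0.42299652] [[ 0.47022553 -0.01736998  0.225     ]
 [ 0.50499855 -0.01081366  0.225     ]
 [ 0.54274515 -0.00424345  0.225     ]] [[ 0.51455449 -0.03718678  0.166     ]]
tcp [ 0.5081 -0.0157  0.2984] q [-0.189  0.175 -0.016  1.382  0.    -0.349] t 2.17 gap 0.055 F [-1.   0.5  0.4]
tool y yaw 99.17 tilt -1.0 shift mm [-2.5  2.3 83.4] turn -0.1326812672989064
[[280.9977015  208.07081739]] [[290.28171989 205.86320046]]
```

```bash

python3 -m jog '[[-0.3,0,0.004,0.03,0],[-0.3,0,0,0.03,0],[-0.3,0,0,0.023,0],[1,0,0,0,0],[1,0,0,0,0]]' 40
python3 -m jog '[[1,0,0,0,0],[1,0,0,0,0],[1,0,0,0,0]]'
python3 -c "
from h import *
tgt([.479,.174,.215],99.4)"
```

```text
clock: 2.63
tcp_pos: [0.5057, -0.0089, 0.2164]
orientation: [-0.001, -0.083, 0.997, 0.001]
wrist_force: [0.6, -1.1, 0.4]
finger_gap: 0.0323
grip_force: 0.0
clock: 2.88
tcp_pos: [0.5078, -0.01, 0.2188]
orientation: [0.001, -0.083, 0.997, -0.0]
wrist_force: [-3.1, 1.5, 4.8]
finger_gap: 0.0152
grip_force: 41.4
tcp [ 0.5078 -0.01    0.2188] q [-0.178  0.194 -0.188  1.186  0.    -0.344] t 2.88 gap 0.0152 F [-3.1  1.5  4.8]
tool y yaw 99.52 tilt -1.0 shift mm [ -2.  186.2   3.8] turn 0.11620408642733082
```

```bash

python3 -m jog '[[1,0,0.02,0,0],[1,0,0.02,0,0],[1,0,0.02,0,0],[1,0,0.02,0,0],[1,0,0.02,0,0]]'
python3 -m jog '[[1,0,0.02,0,0],[1,0,0.02,0,0],[1,0,0.02,0,0],[1,0,0.02,0,0],[1,0,0,0,0]]'
python3 -m jog '[[1,0,0.004,0,0],[1,0,0.003,0,0],[1,0,0,0,0],[1,0,0,0,0]]'
```

```text
clock: 3.3
tcp_pos: [0.4912, 0.0883, 0.2188]
orientation: [0.001, -0.082, 0.997, -0.001]
wrist_force: [-2.1, -3.0, 3.9]
finger_gap: 0.0153
grip_force: 41.4
clock: 3.72
tcp_pos: [0.481, 0.1492, 0.2187]
orientation: [0.002, -0.077, 0.997, -0.024]
wrist_force: [7.9, -78.5, 5.2]
finger_gap: 0.0152
grip_force: 67.2
clock: 4.05
tcp_pos: [0.4811, 0.1495, 0.2187]
orientation: [0.002, -0.074, 0.997, -0.028]
wrist_force: [10.0, -97.2, 5.0]
finger_gap: 0.0154
grip_force: 74.3
```

Progress stopped early, after 162 mm of travel, with 97 N at the wrist. I'll relieve the push and look.

```bash

python3 -m jog '[[1,0,-0.012,0,0],[1,0,-0.008,0,0],[1,0,0,0,0]]'
python3 -c "
from h import *
tgt([.479,.174,.215],99.4)
c=env.read_camera('top'); cv2.imwrite('pics/t2.png',cv2.resize(c['img'][100:300,140:360,::-1],None,fx=3,fy=3))
c=env.read_camera('scene'); cv2.imwrite('pics/s2.png',cv2.resize(c['img'][100:290,190:400,::-1],None,fx=3,fy=3))
"
```

```text
clock: 4.3
tcp_pos: [0.4812, 0.1483, 0.2187]
orientation: [0.001, -0.08, 0.997, -0.005]
wrist_force: [-1.3, -20.2, 5.3]
finger_gap: 0.0158
grip_force: 43.6
tcp [0.4812 0.1483 0.2187] q [ 0.145  0.187 -0.197  1.185 -0.009 -0.015] t 4.3 gap 0.0158 F [ -1.3 -20.2   5.3]
tool y yaw 99.13 tilt -1.0 shift mm [-1.9 25.8  3.5] turn -0.2707621257099646
```

View pics/s2.png

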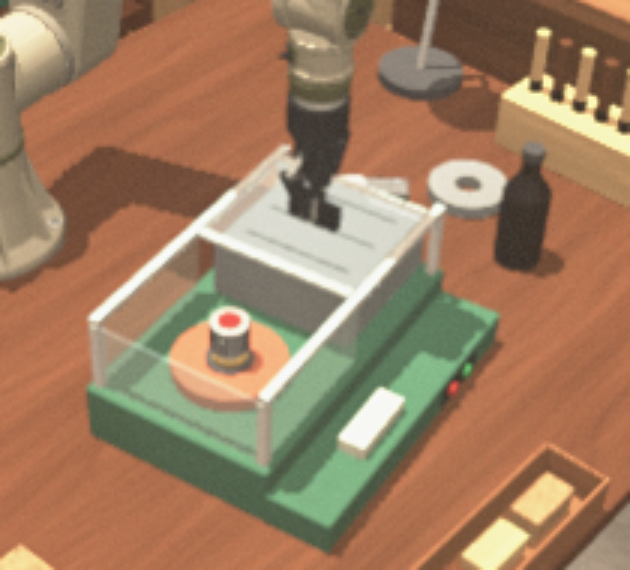

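The guard is at its stop. The handle now sits 0.191 m along +y from the spindle axis, so it must have started about 28 mm open. The collar stands clear on the spindle. I'll release, lift and go back above the collar.

```bash

python3 -m jog '[[-0.3,0,-0.001,0,0],[-0.3,0,0,0,0],[-0.3,0,0,-0.02,0],[-0.3,0,0,-0.03,0],[-0.3,0,0,-0.03,0]]'
python3 -m jog '[[-0.6,0,-0.035,0,0],[-0.6,0,-0.035,0,0],[-0.6,0,-0.035,0,0],[-0.6,0,-0.035,0,0],[-0.6,0,-0.035,0,0]]'
python3 -m jog '[[-0.6,0,-0.015,0,0],[-0.6,0,0,0,0],[-0.6,0,0,0,0]]'
python3 -c "
from h import *
tgt([.513,-.04,.25],99.5)
c=env.read_camera('wrist'); cv2.imwrite('pics/w3.png',c['img'][...,::-1])
x=proj(c,[.513,-.04,.166]);print(x)
m=cv2.inRange(cv2.cvtColor(c['img'],cv2.COLOR_RGB2HSV),(170,90,80),(180,255,255))|cv2.inRange(cv2.cvtColor(c['img'],cv2.COLOR_RGB2HSV),(0,150,120),(6,255,255))
n,l,st,ce=cv2.connectedComponentsWithStats(m)
for i in range(1,n):
  if st[i,4]>150: print(st[i],ce[i],at(c,[ce[i]],.166))
"
```

```text
clock: 4.82
tcp_pos: [0.4795, 0.1538, 0.2979]
orientation: [-0.0, -0.083, 0.997, 0.0]
wrist_force: [-0.0, 0.8, -0.7]
finger_gap: 0.0556
grip_force: 0.0
clock: 5.23
tcp_pos: [0.5095, -0.0201, 0.298]
orientation: [0.001, -0.083, 0.997, 0.0]
wrist_force: [0.7, 0.7, -0.2]
finger_gap: 0.0681
grip_force: 0.0
clock: 5.48
tcp_pos: [0.5117, -0.0344, 0.2974]
orientation: [0.001, -0.082, 0.997, 0.0]
wrist_force: [-0.4, 0.7, 0.5]
finger_gap: 0.0679
grip_force: 0.0
tcp [ 0.5117 -0.0344  0.2974] q [-2.240e-01  1.820e-01 -1.100e-02  1.377e+00  1.000e-03 -3.880e-01] t 5.48 gap 0.0679 F [-0.4  0.7  0.5]
tool y yaw 99.4 tilt -1.0 shift mm [-0.3 -5.8 47.4] turn -0.10462197820028507
[[271.40131376 204.52521782]]
[ 250  190   42   40 1293] [270.26063418 209.3712297 ] [[ 0.51671178 -0.04022526  0.166     ]]
```

View pics/w3.png

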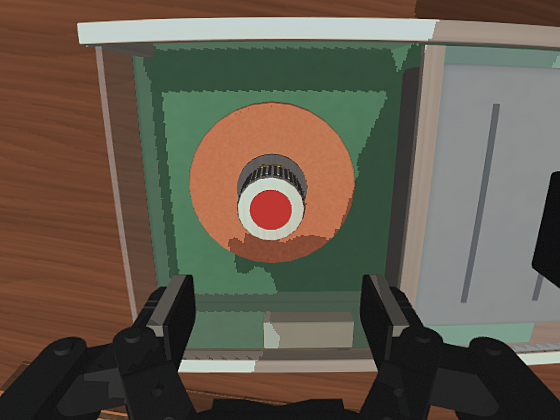

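The wrist view shows the collar unobstructed, with its red dot at (270,209), which puts it at (0.5167, −0.040). I'll combine the three cameras for the axis position.

```bash

python3 -c "
from h import *
A=[];b=[]
for n,g in (('wrist',(.515,-.04,.166)),('top',(.515,-.04,.166)),('scene',(.515,-.04,.166))):
  c=env.read_camera(n); h=cv2.cvtColor(c['img'],cv2.COLOR_RGB2HSV); p=proj(c,g)[0]
  m=cv2.inRange(h,(172,100,80),(180,255,255))|cv2.inRange(h,(0,150,110),(5,255,255))
  k,l,st,ce=cv2.connectedComponentsWithStats(m)
  i=min((j for j in range(1,k) if st[j,4]>8),key=lambda j:np.hypot(*(ce[j]-p)))
  print(n,p.round(1),ce[i].round(1),st[i],at(c,[ce[i]],.166).round(4))
"
```

```text
wrist [269.8 207.4] [269.1 209.5] [ 249  190   41   40 1292] [[ 0.5167 -0.0402  0.166 ]]Traceback (most recent call last):
  File "<string>", line 8, in <module>
    i=min((j for j in range(1,k) if st[j,4]>8),key=lambda j:np.hypot(*(ce[j]-p)))
ValueError: min() iterable argument is empty
```

```bash

python3 -m jog '[[-0.6,-0.0023,-0.006,0.035,0],[-0.6,0,0,0.035,0],[-0.6,0,0,0.035,0],[-0.6,0,0,0.03,0],[-0.6,0,0,0.004,0]]' 30
python3 -m jog '[[0.3,0,0,0,0],[0.3,0,0,0,0],[0.3,0,0,0,0],[0.3,0,0,0,0]]'
python3 -c "
from h import *
tgt([.515,-.04,.158],99.5)
print(env.get_state()['ft_torque'])
c=env.read_camera('wrist'); cv2.imwrite('pics/w4.png',c['img'][...,::-1])"
```

```text
clock: 6.05
tcp_pos: [0.5109, -0.0373, 0.153]
orientation: [-0.004, -0.084, 0.996, 0.002]
wrist_force: [-0.2, -0.3, -0.4]
finger_gap: 0.0684
grip_force: 0.0
clock: 6.38
tcp_pos: [0.5158, -0.0395, 0.1599]
orientation: [0.002, -0.083, 0.997, -0.0]
wrist_force: [-0.1, -0.1, -1.8]
finger_gap: 0.0471
grip_force: 31.1
tcp [ 0.5158 -0.0395  0.1599] q [-0.232  0.246 -0.271  1.05   0.    -0.398] t 6.38 gap 0.0471 F [-0.1 -0.1 -1.8]
tool y yaw 99.51 tilt -1.0 shift mm [ 0.8 -0.3  1.9] turn 0.01374358312486379
[-0.02014281  0.03035115 -0.03455398]
```

View pics/w4.png

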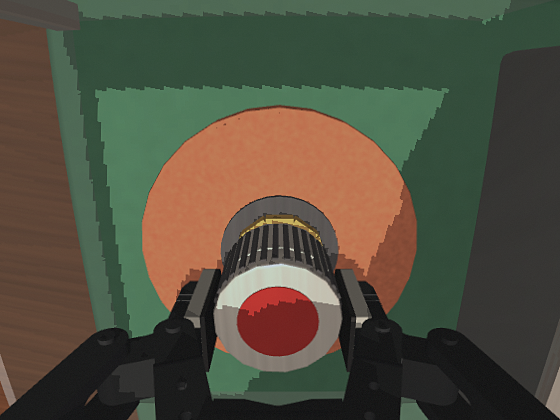

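The view shows the collar gripped squarely between the pads, its top at (278,317), with almost no side force. Next, a light push.

```bash

python3 -m jog '[[0.3,0,0,0.002,0],[0.3,0,0,0,0],[0.3,0,0,0,0]]' 40
```

```text
clock: 6.68
tcp_pos: [0.516, -0.0397, 0.1589]
orientation: [0.002, -0.083, 0.997, -0.0]
wrist_force: [-2.3, 0.9, 11.5]
finger_gap: 0.0466
grip_force: 43.9
```

```bash
for i in 1; do
python3 -m jog '[[0.3,0,0,0,3],[0.3,0,0,0,3],[0.3,0,0,0,3],[0.3,0,0,0,3],[0.3,0,0,0,3]]'
python3 -m jog '[[0.3,0,0,0,3],[0.3,0,0,0,3],[0.3,0,0,0,3],[0.3,0,0,0,3],[0.3,0,0,0,3]]'; done
```

```text
clock: 7.1
tcp_pos: [0.5158, -0.0398, 0.1589]
orientation: [0.002, 0.049, 0.999, -0.0]
wrist_force: [-3.1, 0.8, 11.7]
finger_gap: 0.0468
grip_force: 43.8
clock: 7.52
tcp_pos: [0.5157, -0.0396, 0.1589]
orientation: [0.002, 0.179, 0.984, 0.0]
wrist_force: [-2.9, 1.8, 9.9]
finger_gap: 0.0465
grip_force: 43.8
```

```bash
for i in 1; do
python3 -m jog '[[0.3,0,0,0,3],[0.3,0,0,0,3],[0.3,0,0,0,3],[0.3,0,0,0,3],[0.3,0,0,0,3]]' | egrep 'tcp|wrist'
python3 -m jog '[[0.3,0,0,0,3],[0.3,0,0,0,3],[0.3,0,0,0,3],[0.3,0,0,0,3],[0.3,0,0,0,3]]' | egrep 'tcp|wrist'; done
```

```text
tcp_pos: [0.5152, -0.04, 0.1583]
wrist_force: [-3.5, -0.5, 7.5]
tcp_pos: [0.5149, -0.0395, 0.1568]
wrist_force: [-1.4, 1.1, -2.3]
```

The force has vanished and the tool sank, so the keyways are over the pins. I'll push down in small steps.

```bash

python3 -m jog '[[0.3,0,0,0.003,0],[0.3,0,0,0.002,0],[0.3,0,0,0,0]]'
```

```text
clock: 8.6
tcp_pos: [0.5148, -0.0393, 0.151]
orientation: [0.0, 0.426, 0.905, 0.0]
wrist_force: [0.5, 2.3, 0.7]
finger_gap: 0.0466
grip_force: 42.8
```

```bash

python3 -m jog '[[0.3,0,0,0.003,0],[0.3,0,0,0.003,0],[0.3,0,0,0.002,0],[0.3,0,0,0,0],[0.3,0,0,0,0]]' 50
python3 -m jog '[[0.3,0,0,0.002,0],[0.3,0,0,0,0],[0.3,0,0,0,0]]'
```

```text
clock: 9.02
tcp_pos: [0.5148, -0.0393, 0.1435]
orientation: [0.0, 0.426, 0.905, 0.0]
wrist_force: [-2.2, 3.1, 6.3]
finger_gap: 0.0463
grip_force: 52.3
clock: 9.27
tcp_pos: [0.5149, -0.0393, 0.1434]
orientation: [0.001, 0.426, 0.905, 0.0]
wrist_force: [-5.9, 3.8, 18.7]
finger_gap: 0.0458
grip_force: 53.6
```

```bash
python3 -m jog '[[0.3,0,0,0,0],[0.3,0,0,0,0],[0.3,0,0,0,0]]'
python3 -c "
from h import *
c=env.read_camera('scene'); cv2.imwrite('pics/s5.png',cv2.resize(c['img'][100:290,190:400,::-1],None,fx=3,fy=3))"
```

```text
clock: 9.52
tcp_pos: [0.5149, -0.0393, 0.1434]
orientation: [0.001, 0.426, 0.905, 0.0]
wrist_force: [-5.7, 4.0, 18.4]
finger_gap: 0.0468
grip_force: 53.6
```

View pics/s5.png

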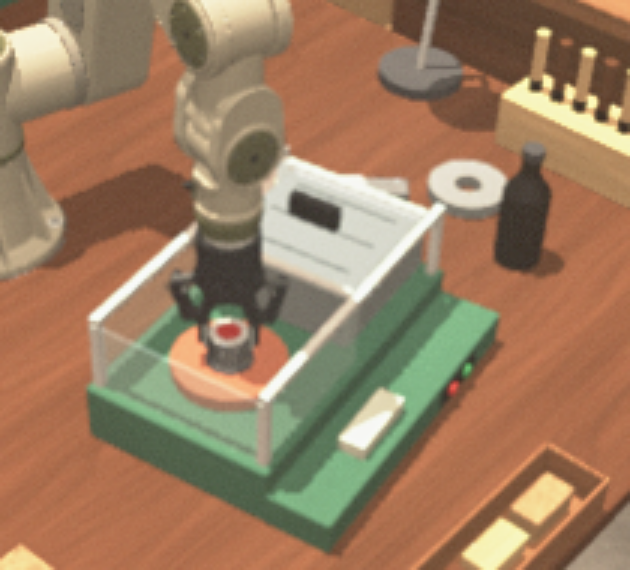

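The view shows the guard still open, with its handle at crop (315,210) over the housing. The collar is held down on the wheel at (228,345), and the dressing stone, flask and spare wheel in view are where they were.

```bash
python3 -c "
from workcell import env
print(env.hand_in())"
```

```text
the job is handed in; nothing more can be done
None
```

I handed the job in at about 9.6 s: the guard is open at its stop, and the collar is keyed over the pins and held against the seat with about 18 N of push and 54 N of grip; the hand-in gave no verdict.

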